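Set out the feeder-stand kit round its foot

TASK

Set out the stand's parts on the green mat ready for assembly, all upright and squared to the mat, whose yellow-striped edge is its front: the grey clamp straight in front of the black round foot with its long side running left to right and a gap of about 3 cm to the foot's rim, and the orange star knob centred on top of it. Stand the switch box in the middle of the space between the foot and the bin of brass sleeves, in line with both, its long side running left to right, and the red-capped jar beside the clamp, level with it, on the side towards the bin with a gap of about 3 cm. Leave the black spare knob, the amber bottle and the yellow screwdriver where they are.

Things in the scene. Friction and masses are not known exactly. Their poses are not given: they have to be found in the camera images.
- mat: Flat green mat, 300 x 380 mm, 1 mm thick, lying fixed on the white bench, long sides left-right; a yellow strip 14 mm wide runs along its front edge, the long edge nearest the robot. Origin at its centre; x points from the front edge to the back edge (away from the robot), y to the mat's left, z up. It may lie turned by up to about 0.2 rad.
- foot: Stand foot, fixed on the mat: black round disc, diameter 80 mm, 18 mm high, with a square aluminium stump 26 x 26 mm on its middle, 45 mm high over all. Origin at the centre of its underside; axes parallel to the mat's. Either on the left or on the right half of the mat, level with the bin (same distance from the mat's front edge).
- bin: Small white open bin, 70 x 70 mm, 40 mm high, filled with short brass sleeves, fixed on the mat. Origin at the centre of its underside; axes parallel to the mat's. On the other half of the mat than the foot, 214 to 246 mm from it centre to centre.
- clamp_c (a point): Tube clamp: loose grey block, 60 mm long (x) x 36 mm wide (y) x 40 mm high (z), about 90 g, standing upright on the bench with a flat top and a dark seam round it; black discs mark its two small ends. The point is its centre, 20 mm above its underside.
- knob_c (a point): Orange star knob: loose, eight-lobed, diameter 40 mm, 24 mm high, about 35 g; a steel hub of diameter 24 mm makes its lowest 4 mm. The point is its centre, 12 mm above its underside; z is its axis, pointing up.
- switchbox_c (a point): Switch box: loose black box with a row of five white rocker switches on top, 80 mm long (x) x 36 mm wide (y) x 40 mm high (z; switches stand up to 3 mm higher), about 120 g. The point is its centre, 20 mm above its underside.
- jar_c (a point): Grease jar: loose, upright, round, white with a red cap, diameter 40 mm, 50 mm high, about 80 g. The point is its centre, 25 mm above its underside; z points up.
- spare_knob_c (a point): Spare star knob, black, otherwise as the orange one (diameter 40 mm, 24 mm high), standing loose on the mat in front of the bin, its centre about 95 mm from the bin's. To be left alone. The point is its centre, 12 mm above its underside.
- oil: Amber oil bottle with a black cap, diameter 38 mm, 75 mm high, standing loose near the middle of the mat's back edge. To be left alone. Origin at the centre of its underside.
- driver: Screwdriver with a yellow handle, 190 mm long, lying loose on the bench to the left of the mat and beyond the loose parts. To be left alone. Origin near its middle; x points along it to the tip.
Things that resemble listed ones, but are neither listed nor needed, are in the scene too. What is shaped like the part that bears jar_c but purple is not meant. Leave any blue or pink look-alike of the foot alone.

How it is judged:
At the end, for the whole second after the job is handed in: In the mat's axes: clamp 88 mm in front of foot (centres, +-15 each way); knob on clamp within 12 mm; box between foot and bin, on their line +-15, 8 mm clear of each; jar 80 mm (+-15) beside clamp towards bin, in line +-15; clamp and box long sides left-right within 0.2 rad; all upright, still (x of clamp_c in the frame of foot between -0.103 and -0.073 m and y of clamp_c in the frame of foot between -0.015 and 0.015 m and angle between the x axis of each of clamp_c, switchbox_c and the y axis of mat, either way round below 0.2 rad and horizontal distance between knob_c and clamp_c below 0.012 m and height (world z) of knob_c between 0.047 and 0.057 m and x of switchbox_c in the frame of foot between -0.015 and 0.015 m and x of switchbox_c in the frame of bin between -0.015 and 0.015 m and (y of switchbox_c in the frame of foot between 0.088 and 0.175 m or y of switchbox_c in the frame of foot between -0.175 and -0.088 m) and (y of switchbox_c in the frame of bin between 0.083 and 0.175 m or y of switchbox_c in the frame of bin between -0.175 and -0.083 m) and y of jar_c in the frame of clamp_c between -0.015 and 0.015 m and (x of jar_c in the frame of clamp_c between 0.065 and 0.095 m or x of jar_c in the frame of clamp_c between -0.095 and -0.065 m) and ((y of bin in the frame of foot above 0 m and y of jar_c in the frame of foot above 0.03 m) or (y of bin in the frame of foot below 0 m and y of jar_c in the frame of foot below -0.03 m)) and height (world z) of clamp_c between 0.015 and 0.025 m and height (world z) of switchbox_c between 0.015 and 0.025 m and height (world z) of jar_c between 0.02 and 0.03 m and angle between each of clamp_c, knob_c, switchbox_c, jar_c's own z axis and vertical below 0.12 rad and linear speed of each of clamp, knob, switchbox, jar below 0.02 m/s); the robot touches nothing.
It fails at once if black spare knob moved by more than 30 mm (distance of spare_knob_c from where it was at the start of the episode above 0.03 m).
It fails at once if amber bottle moved by more than 30 mm (distance of oil from where it was at the start of the episode above 0.03 m).
It fails at once if screwdriver moved by more than 30 mm (distance of driver from where it was at the start of the episode above 0.03 m).
It also fails if it takes over 96 s, if anything falls off the work surface, if the arm or the gripper's body presses on something with over 40 N, if the wrist force passes 120 N, or if a joint passes its speed limit or range.

ROBOT

A 6-joint arm with a two-finger parallel gripper is mounted at the origin on the work surface. World frame = base frame: x ahead of the robot, y to its left, z up, the work surface at z = 0. Lengths are in m, angles in rad, forces in N, time in s.
With the tool pointing down it reaches from about 0.4 to 0.825 m from the base axis. Payload 7 kg.
Tool frame: the origin (TCP) lies at the very end of the fingers, on their centre line; the grasp point (between the pads) lies 19 mm behind it; y points along the fingers, z is the direction in which the jaws open and shut, and the axes are right-handed (so a half turn about y gives the same grasp; the last joint's range is limited). The gripper opens to 85 mm and grips with 20 to 120 N. Pads are 22 mm wide; open, the fingers measure 114 mm over their backs; the gripper's body (76 mm by 85 mm) begins 54 mm behind the grasp point. The pads swing forward as they close: fully open they stand 13 mm farther back than shut.
Start: joints at [-0.863, 0.359, 0.012, 0, -1.224, -0.288], TCP at [0.275, -0.616, 0.231] pointing down, gripper open.
Joint ranges: [-3.07, 3.07], [-1.43, 2.12], [-1.02, 1.25], [-3.03, 1.67], [-3.05, -0], [-3.03, 3.03]. Speed limits (rad/s): [2.39, 2.39, 3.01, 3.14, 3.14, 3.14].

INTERFACE

Orientations are given as a unit quaternion [w, x, y, z].
In Python, from plant import status, camera, camera_params, ticket gives the robot as it stands. The module is installed in compiled form; this text tells all that it offers.
- The arm moves only by the tool jog_arm, never from a script. Its argument "increments" is text: rows parted by semicolons, each of 4 numbers parted by spaces: the shift along the tool's x, y, z in cm, then the turn about the tool's y in degrees. A call has 1 to 12 rows; each row is the pose to reach, as a shift and turn from the pose commanded when the call began, along the tool's axes at that moment; what a row does not reach only later rows make up. A row lasts 1/8 s, in which the tool goes at most 62.5 mm and 10.7 degrees, less where a joint would pass 70% of its speed; a pose out of reach is approached as far as the arm can. A call with a gripper value outside its range is refused whole. "grip" is the finger opening in cm, from 0 to 8.54, set as the call begins (left out, the last holds). The fingers move at their own pace and stop on an object; "grip_force" is the grip in N (left out, the last holds). Time passes only in rows, so rows that repeat a pose let the fingers close. It gives the time, the measured TCP pose, the force and the opening at its end, in the units of the state.
- status.get_state(): the state, without advancing time (a new reading comes with each control period).
- camera(name): name is "scene" or "top" or "wrist"; returns the picture (400x640x3 uint8, red, green, blue); there is no depth.
- camera_params(name): a dict with "mtx" (3x3 intrinsics, pixels), "k1" (the pictures are not rectified: a ray, as slopes to the right and down, at radius r is drawn at 1 + k1 r^2 times it, then the intrinsics apply), "cam_to_world" (4x4, takes a point from camera to world coordinates). Camera axes: x right, y down, z forward; pixel columns grow to the right and rows downward; lengths in m; the calibration is good to about 2 mm. A picture is of the moment at which its call begins: read the wrist's pose just before it. camera_params takes no time and is no camera call; for the wrist camera it gives the pose at the moment of the call.
- ticket.close_job(): hands the job in, once; it reports no verdict.
The state is a dict: "clock": time; "joints": joint angles; "dq": joint speeds; "effort": joint torques, N m; "tool_pos": TCP position; "orientation": TCP orientation; "ft_force": force on the tool from outside, world axes, zero at the start; "moment": the same for the moment, N m; "finger_gap": finger opening in m.
Only numpy, scipy, OpenCV 4.12 (cv2) and the standard library are available. Lean on these libraries where they do the work, as an engineer would, in place of code of your own. Each camera call takes 0.05 s, during which the arm holds its last target.

## Working session

There is one attempt and no reset: what is moved stays moved. The work goes in short steps, Python scripts to look and compute and a tool call to move; the robot and the scene stay as the last step left them, time stands still between calls to the robot, and variables do not carry over. Pictures are saved under pics/ and viewed, and the job is handed in when it is done.

Besides the shell and the picture viewer there is one more tool, called after "Request:" as name(argument=value, ...) on one line, values as JSON. jog_arm: Moves the arm, as the interface text tells. Its arguments: {"type":"object","properties":{"increments":{"type":"string"},"grip":{"type":"number"},"grip_force":{"type":"number"}},"required":["increments"]}

```bash
mkdir -p pics
python3 - <<'E'
from plant import status, camera, camera_params
import cv2
print(status.get_state())
for n in("scene","top","wrist"):
    p=camera_params(n); print(n,p)
    cv2.imwrite(f"pics/{n}0.png",cv2.cvtColor(camera(n),cv2.COLOR_RGB2BGR))
E
```

```text
{'clock': 0.0, 'joints': array([-8.62922763e-01,  3.59384724e-01,  1.10258885e-02, -3.63087272e-04,
       -1.22405470e+00, -2.88102484e-01]), 'dq': array([-4.36334711e-05,  2.85365964e-04, -4.95377463e-04,  1.44631650e-03,
       -1.93453949e-03,  1.69561746e-03]), 'effort': array([-7.41038821e-04, -5.83318019e+01,  2.93405646e+01,  6.93685725e+00,
       -6.19665021e-03,  2.50768204e-05]), 'tool_pos': array([ 0.27487964, -0.61596302,  0.23034838]), 'orientation': array([ 0.69215801, -0.69103805, -0.14711436,  0.14744851]), 'ft_force': array([ 0.53111479,  0.32651997, -0.55128938]), 'moment': array([-0.0187901, -0.0348529, -0.028673 ]), 'finger_gap': 0.08548759555320132}
scene {'mtx': array([[440.86871859,   0.        , 318.79592172],
       [  0.        , 440.86871859, 198.62976918],
       [  0.        ,   0.        ,   1.        ]]), 'k1': -0.0912583726474677, 'cam_to_world': array([[-0.3089286 ,  0.54694063, -0.7780868 ,  1.35788473],
       [ 0.9510285 ,  0.16870956, -0.25900169,  0.29879662],
       [-0.01038787, -0.81999575, -0.57227534,  0.64561008],
       [ 0.        ,  0.
[... 446 characters left out ...]
2.03430447e-01, -9.79080548e-01,
         1.08827453e+00],
       [ 0.00000000e+00,  0.00000000e+00,  0.00000000e+00,
         1.00000000e+00]])}
wrist {'mtx': array([[292.69962702,   0.        , 317.45227856],
       [  0.        , 292.69962702, 201.98918561],
       [  0.        ,   0.        ,   1.        ]]), 'k1': -0.02568302535399422, 'cam_to_world': array([[-4.06509860e-01,  8.75672596e-01,  2.60666911e-01,
         2.08266587e-01],
       [ 9.13646257e-01,  3.89457399e-01,  1.16505159e-01,
        -6.44932053e-01],
       [ 5.01717799e-04,  2.85517843e-01, -9.58373262e-01,
         3.74081951e-01],
       [ 0.00000000e+00,  0.00000000e+00,  0.00000000e+00,
         1.00000000e+00]])}
```

View pics/top0.png

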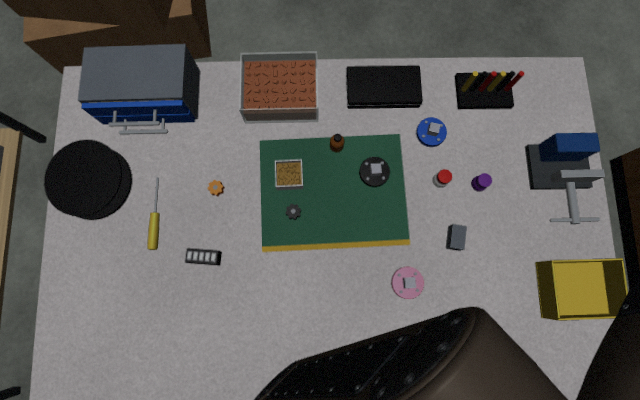

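View pics/scene0.png

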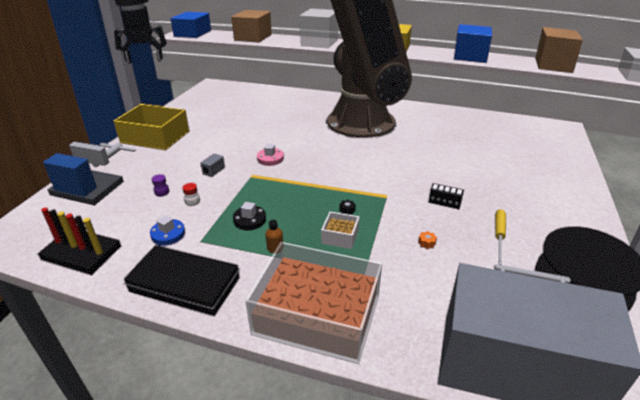

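The top view shows the mat (260–408, 135–250), foot (375,171), bin (289,173), spare knob (293,211), clamp (457,237), red jar (444,178), purple look-alike (483,182), orange knob (216,188), switch box (203,257) and screwdriver (155,215). The scene view agrees.

```bash
cat > h.py <<'E'
import numpy as np, cv2
from plant import status, camera, camera_params
def rays(p,uv):
    uv=np.asarray(uv,float).reshape(-1,1,2)
    n=cv2.undistortPoints(uv,p["mtx"],np.array([p["k1"],0,0,0,0.]))[:,0]
    T=p["cam_to_world"]; d=np.c_[n,np.ones(len(n))]@T[:3,:3].T
    return T[:3,3],d
def onplane(p,uv,z):
    o,d=rays(p,uv); return o+d*((z-o[2])/d[:,2])[:,None]
def proj(p,X):
    T=np.linalg.inv(p["cam_to_world"]); X=np.atleast_2d(X)
    r,_=cv2.Rodrigues(T[:3,:3]); return cv2.projectPoints(X.astype(float),r,T[:3,3],p["mtx"],np.array([p["k1"],0,0,0,0.]))[0][:,0]
def save(name,img,crop=None,s=1):
    if crop: img=img[crop[1]:crop[3],crop[0]:crop[2]]
    img=cv2.resize(img,None,fx=s,fy=s,interpolation=cv2.INTER_CUBIC)
    cv2.imwrite("pics/"+name+".png",cv2.cvtColor(img,cv2.COLOR_RGB2BGR))
def blobs(mask,amin=20):
    c,_=cv2.findContours(mask.astype(np.uint8),cv2.RETR_EXTERNAL,cv2.CHAIN_APPROX_NONE)
    return sorted([k for k in c if cv2.contourArea(k)>amin],key=lambda k:-cv2.contourArea(k))
E
python3 - <<'E'
from h import *
im=cv2.cvtColor(cv2.imread("pics/top0.png"),cv2.COLOR_BGR2RGB); p=camera_params("top")
save("topL",im,(140,130,320,270),4); save("topR",im,(320,130,500,270),4)
hsv=cv2.cvtColor(im,cv2.COLOR_RGB2HSV)
def m(lo,hi,a=20): return blobs(cv2.inRange(hsv,lo,hi),a)
for n,lo,hi in(("green",(60,80,30),(90,255,255)),("orange",(8,150,120),(20,255,255)),("yellow",(20,120,100),(32,255,255)),("red",(0,160,80),(5,255,255))):
    for c in m(lo,hi)[:6]:
        M=cv2.moments(c); print(n,cv2.contourArea(c),M["m10"]/M["m00"],M["m01"]/M["m00"],cv2.boundingRect(c))
g=m((60,80,30),(90,255,255))[0]
print("mat",cv2.minAreaRect(onplane(p,g[:,0].astype(float),0.001)[:,:2].astype(np.float32)))
E
```

```text
green 14520.0 332.053891184573 190.624839302112 (260, 134, 149, 112)
orange 111.0 215.03153153153153 186.88438438438436 (208, 180, 15, 15)
yellow 2623.0 579.8544287711271 287.72442495869865 (552, 258, 71, 60)
yellow 596.0 335.9152684563758 245.07074944071587 (262, 239, 148, 13)
yellow 230.0 152.2478260869565 230.4695652173913 (148, 213, 10, 36)
yellow 38.0 587.921052631579 317.7631578947368 (558, 316, 58, 4)
yellow 27.5 624.5333333333332 277.660606060606 (622, 261, 6, 34)
red 123.5 444.5114709851552 175.88798920377866 (438, 170, 14, 13)
mat ((0.5735375881195068, -0.014449551701545715), (0.2827197313308716, 0.3764793276786804), 1.7960448265075684)
```

View pics/topL.png

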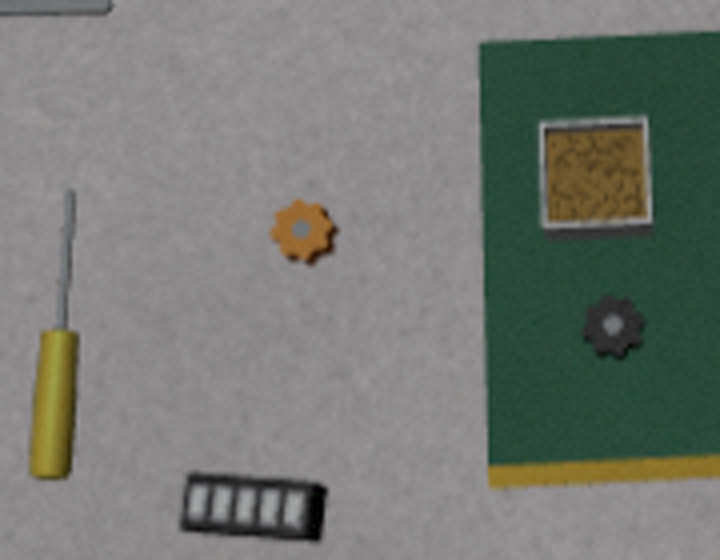

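View pics/topR.png

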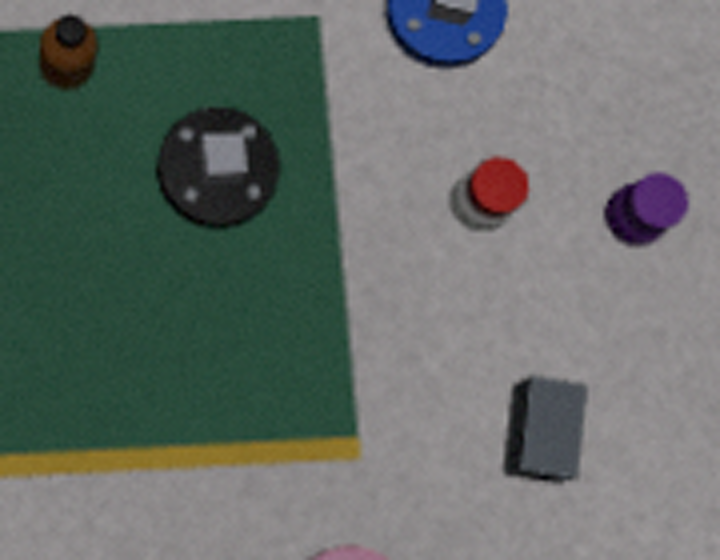

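```bash
cat > m0.py <<'E'
from h import *
p=camera_params("top")
L=lambda a:[((x+.5)/4-.5+140,(y+.5)/4-.5+130) for x,y in a]
R=lambda a:[((x+.5)/4-.5+320,(y+.5)/4-.5+130) for x,y in a]
mc=onplane(p,L([(481,44),(489,487)])+R([(359,457),(319,17)]),.001)  # BL FL FR BR
print(mc[:,:2].round(4), [np.linalg.norm(mc[i]-mc[i-1]).round(4) for i in range(4)])
yl=(mc[0]-mc[3])+(mc[1]-mc[2]); xl=(mc[0]-mc[1])+(mc[3]-mc[2])
print("yaw y",np.arctan2(-yl[0],yl[1]),"yaw x",np.arctan2(xl[1],xl[0]))
def rect(n,c,z):
    w=onplane(p,c,z)[:,:2]; e=[w[(i+1)%4]-w[i] for i in range(4)]
    print(n,w.mean(0).round(4),"len",[np.linalg.norm(k).round(4) for k in e],"ang",[np.degrees(np.arctan2(k[1],k[0])).round(1) for k in e])
rect("foot",R([(202,134),(245,131),(249,172),(207,175)]),.045)
rect("bin",L([(540,124),(647,117),(652,221),(544,229)]),.04)
rect("box",L([(189,473),(308,482),(302,538),(182,528)]),.04)
rect("clamp",R([(531,377),(586,381),(577,480),(521,475)]),.04)
for n,q,z in(("knob",L([(302,229)]),.024),("spare",L([(613,324)]),.024),("sw",L([(246,505)]),.043),("jar",R([(500,186)]),.05),("purple",R([(659,201)]),.05),("oil",R([(71,31)]),.075)):
    print(n,onplane(p,q,z)[0,:2].round(4))
E
python3 m0.py
```

```text
[[ 0.7084  0.1773]
 [ 0.4111  0.1695]
 [ 0.4233 -0.2087]
 [ 0.7206 -0.2003]] [np.float64(0.3778), np.float64(0.2974), np.float64(0.3784), np.float64(0.2975)]
yaw y 0.032353672294026393 yaw x 0.02741928732089361
foot [ 0.6145 -0.1259] len [np.float64(0.0277), np.float64(0.0271), np.float64(0.0269), np.float64(0.0272)] ang [np.float64(-86.9), np.float64(-177.5), np.float64(93.2), np.float64(4.2)]
bin [0.6071 0.0977] len [np.float64(0.069), np.float64(0.0688), np.float64(0.0688), np.float64(0.0694)] ang [np.float64(-87.2), np.float64(-178.0), np.float64(93.3), np.float64(2.2)]
box [0.3993 0.3152] len [np.float64(0.0747), np.float64(0.0343), np.float64(0.0749), np.float64(0.0339)] ang [np.float64(-95.1), np.float64(175.3), np.float64(84.6), np.float64(-5.1)]
clamp [ 0.4354 -0.323 ] len [np.float64(0.0347), np.float64(0.0625), np.float64(0.0349), np.float64(0.0619)] ang [np.float64(-95.3), np.float64(169.9), np.float64(83.7), np.float64(-10.4)]
knob [0.5772 0.289 ]
spare [0.5114 0.0882]
sw [0.3992 0.3139]
jar [ 0.5884 -0.2983]
purple [ 0.5769 -0.3994]
oil [ 0.6874 -0.0278]
```

View pics/wrist0.png

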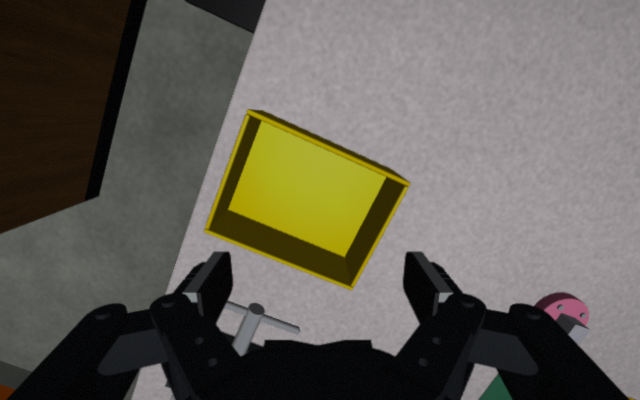

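```bash
cat >> h.py <<'E'
from scipy.spatial.transform import Rotation as Ro
def tool():
    s=status.get_state(); q=s["orientation"]; return s,Ro.from_quat([q[1],q[2],q[3],q[0]]).as_matrix()
def go(x,y,z,jaw=None):
    """shift (cm, tool axes) and turn (deg about tool y, pointing down) to TCP x,y,z with jaw axis (tool z) at jaw deg mod 180"""
    s,R=tool(); d=R.T@(np.array([x,y,z])-s["tool_pos"])*100
    yaw=np.degrees(np.arctan2(R[1,2],R[0,2])); t=0
    if jaw is not None: t=-((jaw-yaw+90)%180-90)
    print("t",round(s["clock"],2),"pos",s["tool_pos"].round(4),"jawyaw",yaw.round(1),"tilt",R[2].round(3),"j6",s["joints"][5].round(2),"gap",s["finger_gap"].round(4),"F",s["ft_force"].round(1))
    print("MOVE",d.round(2),"turn",round(t,1))
E
python3 -c "
from h import *
s,R=tool();print(R.round(3))
go(.4354,-.323,.14,81)"
```

```text
[[ 0.913 -0.001 -0.407]
 [ 0.407  0.001  0.913]
 [-0.    -1.     0.001]]Traceback (most recent call last):
  File "<string>", line 4, in <module>
    go(.4354,-.323,.14,81)
    ~~^^^^^^^^^^^^^^^^^^^^
  File "h.py", line 28, in go
    print("t",round(s["clock"],2),"pos",s["tool_pos"].round(4),"jawyaw",yaw.round(1),"tilt",R[2].round(3),"j6",s["joints"][5].round(2),"gap",s["finger_gap"].round(4),"F",s["ft_force"].round(1))
                                                                                                                                             ^^^^^^^^^^^^^^^^^^^^^
AttributeError: 'float' object has no attribute 'round'
```

```bash
sed -i 's/s\["finger_gap"\].round(4)/round(s["finger_gap"],4)/' h.py; python3 -c "
from h import *
go(.4354,-.323,.14,81)"
```

```text
t 0.15 pos [ 0.2749 -0.6161  0.2306] jawyaw 114.0 tilt [-0.    -1.     0.001] j6 -0.29 gap 0.0853 F [-0.4  0.4 -0.6]
MOVE [26.6   9.08 20.22] turn 33.0
```

Request:
jog_arm(increments="26.6 0 20.2 33; 26.6 0 20.2 33; 26.6 0 20.2 33; 26.6 0 20.2 33; 26.6 0 20.2 33; 26.6 9 20.2 33; 26.6 9 20.2 33; 26.6 9 20.2 33; 26.6 9 20.2 33; 26.6 9 20.2 33", grip=7, grip_force=40)

```text
clock: 1.4
tool_pos: [0.4363, -0.3244, 0.1429]
orientation: [-0.705, 0.705, -0.055, 0.056]
ft_force: [0.6, -0.8, 0.1]
finger_gap: 0.0702
```

```bash
python3 -c "
from h import *
p=camera_params('wrist');save('w1',camera('wrist'))
go(.4354,-.323,.01,81)"
```

```text
t 1.45 pos [ 0.4362 -0.3243  0.1427] jawyaw 81.0 tilt [ 0.002 -1.    -0.   ] j6 -1.45 gap 0.07 F [0.2 0.8 0.4]
MOVE [-0.13 13.27  0.13] turn 0.0
```

View pics/w1.png

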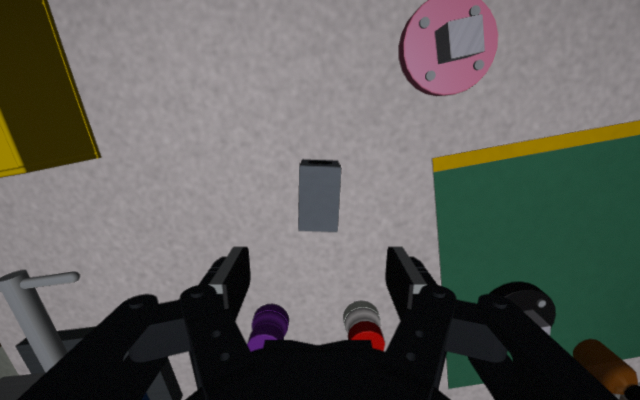

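The wrist view shows the clamp (319,195) square to the jaws, with clear space around it. I'm going down to grip it.

Request:
jog_arm(increments="-0.1 6 0.1 0; -0.1 11 0.1 0; -0.1 13.2 0.1 0; -0.1 13.2 0.1 0; -0.1 13.2 0.1 0", grip=7)

```text
clock: 2.08
tool_pos: [0.4358, -0.323, 0.0107]
orientation: [-0.705, 0.705, -0.054, 0.056]
ft_force: [-0.4, -0.7, 0.7]
finger_gap: 0.0702
```

Request:
jog_arm(increments="0 0 0 0; 0 0 0 0; 0 0 0 0; 0 0 0 0; 0 0 0 0; 0 0 0 0", grip=3, grip_force=50)

```text
clock: 2.82
tool_pos: [0.4357, -0.3227, 0.0107]
orientation: [-0.705, 0.705, -0.054, 0.056]
ft_force: [-1.1, 0.1, 7.3]
finger_gap: 0.035
```

```bash
python3 -c "
from h import *
save('w2',camera('wrist'))
go(.5245,-.1287,.012,1.8)"
```

```text
t 2.88 pos [ 0.4357 -0.3227  0.0107] jawyaw 81.1 tilt [ 0.002 -1.    -0.001] j6 -1.45 gap 0.035 F [-0.4  0.5  6.3]
MOVE [ 5.76 -0.13 20.54] turn 79.3
```

View pics/w2.png

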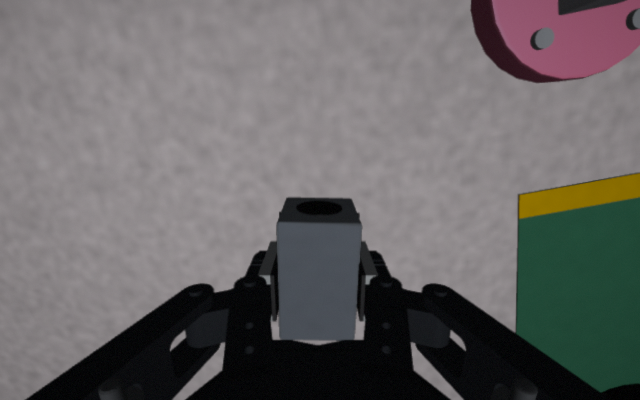

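```bash
python3 -c "
from h import *
p=camera_params('wrist');s,R=tool()
print(proj(p,s['tool_pos']+np.array([0,0,.0295])), onplane(p,[(278,222),(361,222),(356,339),(280,338)],.04).round(4))
w=onplane(p,[(278,222),(361,222),(356,339),(280,338)],.04);print((w.mean(0)-s['tool_pos'])@R)
"
```

```text
[[315.9680161  286.06936941]] [[ 0.4032 -0.3335  0.04  ]
 [ 0.4086 -0.2994  0.04  ]
 [ 0.4675 -0.3084  0.04  ]
 [ 0.4613 -0.3442  0.04  ]]
[-0.00067701 -0.02929463  0.00120502]
```

Request:
jog_arm(increments="0 -6 0 0; 0 -10 0 0; 5.8 -10 20.5 -100.7; 5.8 -10 20.5 -100.7; 5.8 -10 20.5 -100.7; 5.8 -10 20.5 -100.7; 5.8 -10 20.5 -100.7; 5.8 -10 20.5 -100.7; 5.8 -10 20.5 -100.7; 5.8 -10 20.5 -100.7; 5.8 -10 20.5 -100.7; 5.8 -10 20.5 -100.7")

```text
clock: 4.38
tool_pos: [0.524, -0.1288, 0.1098]
orientation: [-0.491, 0.491, 0.509, -0.508]
ft_force: [0.2, 0.2, -0.3]
finger_gap: 0.0355
```

```bash
python3 -c "
from h import *
save('w3',camera('wrist'))
go(.5255,-.1287,.0120,1.8)"
```

```text
t 4.42 pos [ 0.524  -0.1288  0.1098] jawyaw -177.9 tilt [ 0.    -1.    -0.001] j6 -0.09 gap 0.0353 F [-0.  -0.8 -0.4]
MOVE [ 0.01  9.78 -0.15] turn 0.3
```

View pics/w3.png

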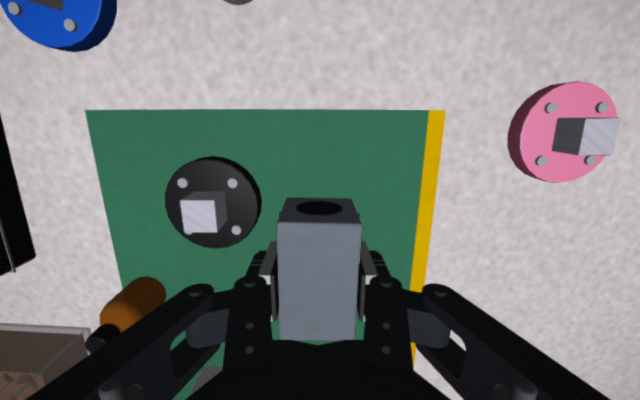

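The wrist view shows the clamp held square over the mat, the foot's stump top at (199,216) and the bottle at (130,305). I'm cross-checking the foot position from here.

```bash
python3 -c "
from h import *
p=camera_params('wrist')
print(onplane(p,[(181,202),(214,200),(216,232),(184,233),],.046).mean(0).round(4), onplane(p,[(213,201)],.019))
"
```

```text
[ 0.6133 -0.124   0.046 ] [[ 0.61142368 -0.12869038  0.019     ]]
```

Request:
jog_arm(increments="0 5 -0.1 0; 0 8 -0.1 0; 0 9.3 -0.1 0; 0 9.7 -0.1 0; 0 9.7 -0.1 0; 0 9.7 -0.1 0")

```text
clock: 5.18
tool_pos: [0.5258, -0.1288, 0.0134]
orientation: [-0.492, 0.493, 0.508, -0.507]
ft_force: [-0.2, 0.6, -1.1]
finger_gap: 0.0354
```

Request:
jog_arm(increments="0 0 0 0; 0 0 0 0; 0 0 0 0; 0 0 0 0", grip=4.8)

```text
clock: 5.68
tool_pos: [0.525, -0.1289, 0.0124]
orientation: [-0.492, 0.492, 0.508, -0.508]
ft_force: [-0.2, 0.7, 0.0]
finger_gap: 0.0478
```

Request:
jog_arm(increments="0 -3 0 0; 0 -6 0 0; 0 -9 0 0; 0 -14 0 0; 0 -14 0 0")

```text
clock: 6.3
tool_pos: [0.5275, -0.1289, 0.1564]
orientation: [-0.49, 0.494, 0.51, -0.506]
ft_force: [0.3, 0.2, -0.0]
finger_gap: 0.048
```

```bash
python3 -c "
from h import *
save('w4',camera('wrist')); im=camera('top'); save('t4',im,(250,130,480,260),3)
go(.5772,.289,.14,180)"
```

```text
t 6.4 pos [ 0.525  -0.1287  0.1526] jawyaw -178.3 tilt [ 0.    -1.    -0.001] j6 -0.09 gap 0.048 F [ 0.1 -0.2 -0.7]
MOVE [41.59  1.29 -6.48] turn 1.7
```

View pics/w4.png

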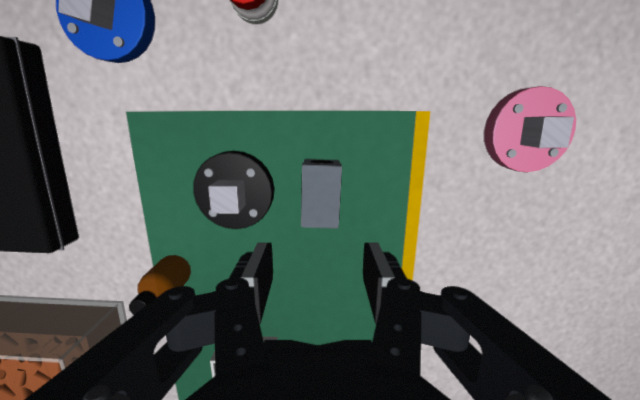

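The clamp stands free at (321,195), in front of the foot. Next is the orange knob.

Request:
jog_arm(increments="41.6 0 -6.5 0; 41.6 0 -6.5 0; 41.6 0 -6.5 0; 41.6 0 -6.5 0; 41.6 0 -6.5 0; 41.6 0 -6.5 0; 41.6 0 -6.5 0; 41.6 0 -6.5 0; 41.6 0 -6.5 0; 41.6 0 -6.5 0", grip=6.5)

```text
clock: 7.65
tool_pos: [0.577, 0.2878, 0.1517]
orientation: [0.493, -0.492, -0.507, 0.508]
ft_force: [0.2, -0.3, -0.4]
finger_gap: 0.0652
```

```bash
python3 -c "
from h import *
p=camera_params('wrist');im=camera('wrist');save('w5',im)
h=cv2.cvtColor(im,cv2.COLOR_RGB2HSV)
for c in blobs(cv2.inRange(h,(6,140,90),(18,255,255)),100)[:3]:
  x,y,w,k=cv2.boundingRect(c);print(x,y,w,k,onplane(p,[(x+w/2,y+k/2)],.018))
h2=im.astype(int)
go(.5772,.289,.006,180)"
```

```text
0 0 45 108 [[0.84153487 0.16891889 0.018     ]]
297 176 41 40 [[0.57649812 0.29208656 0.018     ]]
t 7.7 pos [0.5771 0.2878 0.1521] jawyaw -178.3 tilt [-0.    -1.     0.001] j6 -0.74 gap 0.0648 F [-0.9  0.2 -0.2]
MOVE [ 0.12 14.61 -0.02] turn 1.7
```

View pics/w5.png

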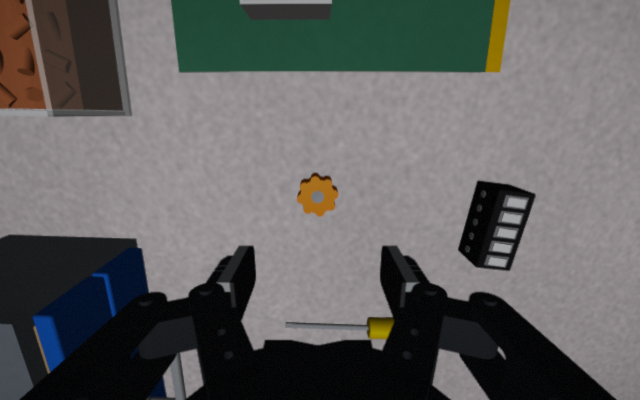

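View pics/t4.png

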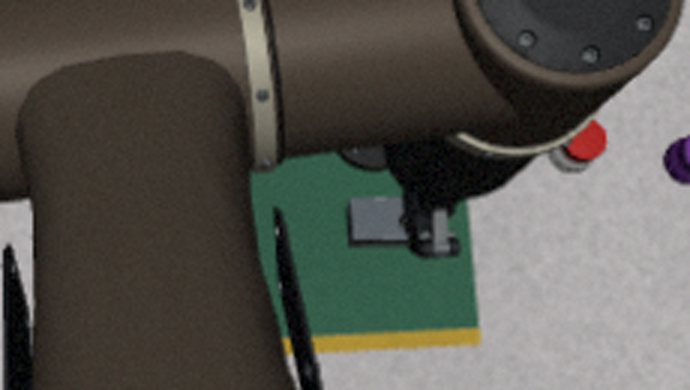

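The wrist view shows the knob at (318,196), centred on the jaws' line, with the screwdriver clear at (340,327). I'm descending.

Request:
jog_arm(increments="0.2 6 0 1.7; 0.2 11 0 1.7; 0.2 14 0 1.7; 0.2 14.7 0 1.7; 0.2 14.7 0 1.7; 0.2 14.7 0 1.7", grip=6.5)

```text
clock: 8.45
tool_pos: [0.5782, 0.2915, 0.0071]
orientation: [-0.5, 0.5, 0.501, -0.499]
ft_force: [-1.0, 0.3, 0.4]
finger_gap: 0.0652
```

Request:
jog_arm(increments="0 0 0 0; 0 0 0 0; 0 0 0 0; 0 0 0 0; 0 0 0 0; 0 0 0 0", grip=3, grip_force=25)

```text
clock: 9.2
tool_pos: [0.5777, 0.2914, 0.0067]
orientation: [-0.5, 0.5, 0.501, -0.5]
ft_force: [-1.0, -0.1, 6.2]
finger_gap: 0.039
```

Request:
jog_arm(increments="0 -6 0 0; 0 -12 0 0; 0 -12 0 0; 0 -12 0 0")

```text
clock: 9.7
tool_pos: [0.5768, 0.2909, 0.1255]
orientation: [-0.5, 0.5, 0.5, -0.5]
ft_force: [0.2, -0.9, -0.8]
finger_gap: 0.0388
```

```bash
python3 -c "
from h import *
p=camera_params('wrist');im=camera('wrist');save('w6',im);s,R=tool()
h=cv2.cvtColor(im,cv2.COLOR_RGB2HSV)
for c in blobs(cv2.inRange(h,(6,140,90),(18,255,255)),100)[:3]:
  x,y,w,k=cv2.boundingRect(c);q=onplane(p,[(x+w/2,y+k/2)],s['tool_pos'][2]+.018)[0];print(x,y,w,k,q,(q-s['tool_pos'])@R)
print(proj(p,s['tool_pos']+[[0,0,.018],[0,0,0]]))
go(.5255,-.1287,.13,1.8)"
```

```text
277 231 82 74 [0.57632348 0.2900797  0.14247005] [-0.00048772 -0.01799958  0.00015246]
[[317.73215579 268.8802353 ]
 [317.72147624 252.20278576]]
t 9.75 pos [0.5765 0.2906 0.1245] jawyaw -180.0 tilt [-0.    -1.     0.001] j6 -0.77 gap 0.039 F [-0.6 -0.4 -0.6]
MOVE [-41.92  -0.53   5.12] turn -1.8
```

View pics/w6.png

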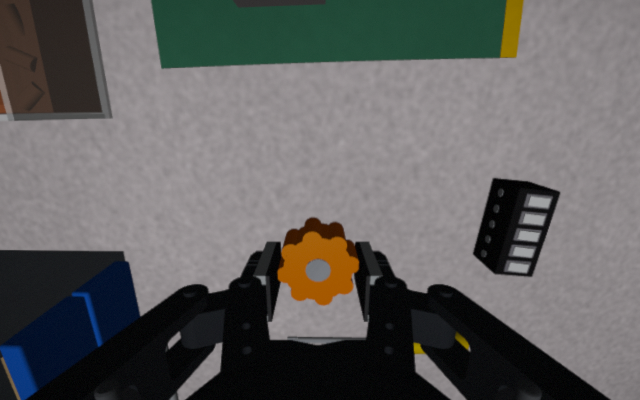

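The knob is held upright, centred on the tool axis at (318,269). I'm carrying it to the clamp.

Request:
jog_arm(increments="-41.9 0 5.1 -1.8; -41.9 0 5.1 -1.8; -41.9 0 5.1 -1.8; -41.9 0 5.1 -1.8; -41.9 0 5.1 -1.8; -41.9 0 5.1 -1.8; -41.9 0 5.1 -1.8; -41.9 0 5.1 -1.8; -41.9 0 5.1 -1.8; -41.9 0 5.1 -1.8; -41.9 0 5.1 -1.8")

```text
clock: 11.12
tool_pos: [0.5267, -0.1271, 0.1251]
orientation: [0.492, -0.491, -0.508, 0.508]
ft_force: [-0.1, 0.3, 0.1]
finger_gap: 0.0387
```

```bash
python3 -c "
from h import *
p=camera_params('wrist');im=camera('wrist');save('w7',im);
go(.5255,-.1287,.0482,1.8)"
```

```text
t 11.18 pos [ 0.5268 -0.1272  0.1252] jawyaw -178.1 tilt [ 0. -1.  0.] j6 -0.09 gap 0.0388 F [-0.1  0.1  0.1]
MOVE [-0.14  7.7   0.13] turn 0.1
```

View pics/w7.png

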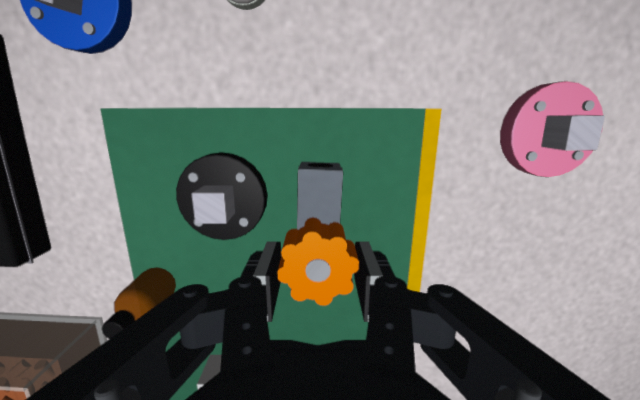

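```bash
python3 -c "
from h import *
p=camera_params('wrist')
w=onplane(p,[(298,169),(342,169)],.041); print(w, w.mean(0)+np.array([-.031*.03,.03,0]))
p=camera_params('wrist')
"
```

```text
[[ 0.54286517 -0.15786751  0.041     ]
 [ 0.50829975 -0.15900352  0.041     ]] [ 0.52465246 -0.12843552  0.041     ]
```

The clamp measures (0.5247, −0.1285), which agrees with where I released it. I'm lowering the knob.

Request:
jog_arm(increments="-0.1 3 0.2 0; -0.1 5.5 0.2 0; -0.1 7 0.2 0; -0.1 7.6 0.2 0; -0.1 7.7 0.2 0; -0.1 7.7 0.2 0; -0.1 7.7 0.2 0")

```text
clock: 12.05
tool_pos: [0.5251, -0.1292, 0.049]
orientation: [-0.492, 0.492, 0.508, -0.508]
ft_force: [0.2, -0.3, 0.5]
finger_gap: 0.0391
```

```bash
python3 -c "
from h import *
p=camera_params('wrist');im=camera('wrist');save('w8',im);
go(.5255,-.1287,.0482,1.8)"
```

```text
t 12.1 pos [ 0.525  -0.1292  0.0489] jawyaw -178.1 tilt [ 0.    -1.    -0.001] j6 -0.09 gap 0.0389 F [-0.4 -1.1  0. ]
MOVE [ 0.04  0.07 -0.05] turn 0.1
```

View pics/w8.png

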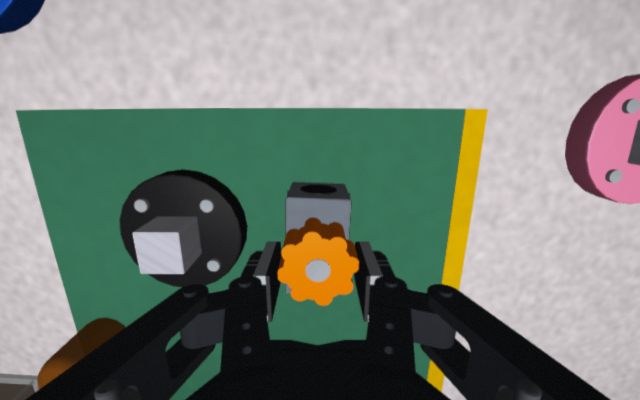

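The knob sits just above the clamp with no contact force yet. I'm lowering 1 mm and releasing gently.

Request:
jog_arm(increments="0 0.1 0 0; 0 0.1 0 0; 0 0.1 0 0")

```text
clock: 12.48
tool_pos: [0.5246, -0.1292, 0.0473]
orientation: [-0.492, 0.492, 0.508, -0.508]
ft_force: [1.2, -0.3, -0.5]
finger_gap: 0.0388
```

Request:
jog_arm(increments="0 0 0 0; 0 0 0 0; 0 0 0 0; 0 0 0 0", grip=5.2)

```text
clock: 12.98
tool_pos: [0.5246, -0.1291, 0.0473]
orientation: [-0.492, 0.492, 0.508, -0.508]
ft_force: [-0.3, -0.3, -0.0]
finger_gap: 0.0524
```

Request:
jog_arm(increments="0 -2 0 0; 0 -5 0 0; 0 -10 0 0; 0 -10 0 0; 0 -10 0 0")

```text
clock: 13.6
tool_pos: [0.5243, -0.1291, 0.1472]
orientation: [-0.492, 0.492, 0.508, -0.508]
ft_force: [-0.3, -0.9, -0.3]
finger_gap: 0.0526
```

```bash
python3 -c "
from h import *
p=camera_params('wrist');im=camera('wrist');save('w9',im);
h=cv2.cvtColor(im,cv2.COLOR_RGB2HSV)
for c in blobs(cv2.inRange(h,(6,140,90),(18,255,255)),100)[:3]:
  x,y,w,k=cv2.boundingRect(c);print(x,y,w,k)
go(.5884,-.2983,.15,1.8)"
```

```text
294 182 48 48
0 370 47 30
128 281 30 20
t 13.65 pos [ 0.5239 -0.1291  0.1465] jawyaw -178.2 tilt [ 0.    -1.     0.001] j6 -0.09 gap 0.0521 F [-0.  -0.6 -0.1]
MOVE [-17.12  -0.36  -5.9 ] turn 0.0
```

View pics/w9.png

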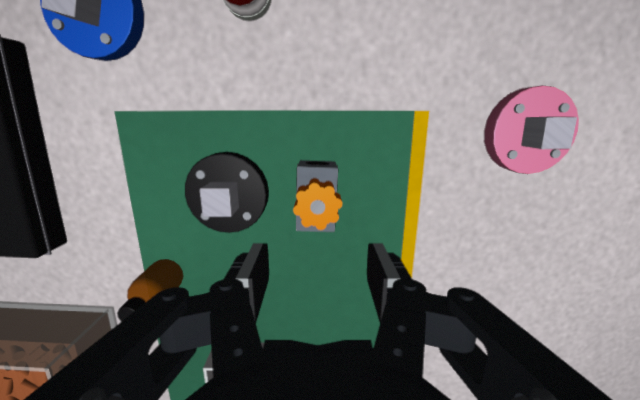

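The knob is seated on the clamp, with its top at (318,207). Next is the red-capped jar.

Request:
jog_arm(increments="-17.1 0 -5.9 0; -17.1 0 -5.9 0; -17.1 0 -5.9 0; -17.1 0 -5.9 0; -17.1 0 -5.9 0; -17.1 0 -5.9 0", grip=6.5)

```text
clock: 14.4
tool_pos: [0.5887, -0.2971, 0.1469]
orientation: [0.492, -0.491, -0.508, 0.508]
ft_force: [-0.2, -0.4, -0.0]
finger_gap: 0.0654
```

```bash
python3 -c "
from h import *
p=camera_params('wrist');im=camera('wrist');save('w10',im);
h=cv2.cvtColor(im,cv2.COLOR_RGB2HSV)
for c in blobs(cv2.inRange(h,(0,150,60),(5,255,255))|cv2.inRange(h,(174,150,60),(180,255,255)),100)[:3]:
  x,y,w,k=cv2.boundingRect(c);print(x,y,w,k,onplane(p,[(x+w/2,y+w/2),(x+w/2,y+k-w/2)],.05))
go(.5884,-.2983,.015,1.8)"
```

```text
297 180 41 41 [[ 0.58841713 -0.29878875  0.05      ]
 [ 0.58841713 -0.29878875  0.05      ]]
t 14.45 pos [ 0.5889 -0.297   0.1473] jawyaw -178.1 tilt [ 0. -1.  0.] j6 0.21 gap 0.0649 F [-0.2 -0.5  0.5]
MOVE [-0.13 13.23  0.05] turn 0.1
```

View pics/w10.png

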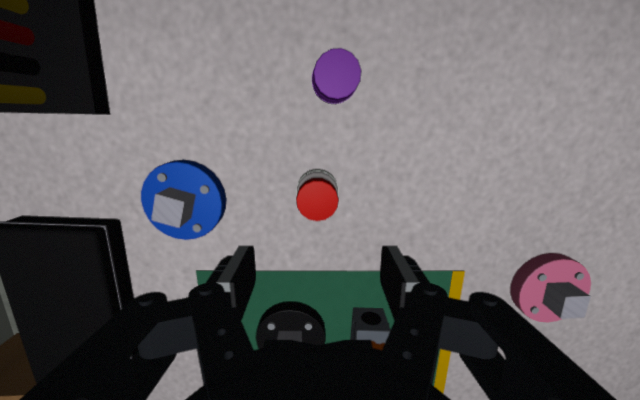

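The red jar at (318,200) is centred between the jaws, and the purple and blue look-alikes are clear.

Request:
jog_arm(increments="-0.2 6 0 0; -0.2 11 0 0; -0.2 13.2 0 0; -0.2 13.2 0 0; -0.2 13.2 0 0")

```text
clock: 15.08
tool_pos: [0.5902, -0.2999, 0.0169]
orientation: [-0.491, 0.492, 0.509, -0.508]
ft_force: [0.3, -0.1, 0.4]
finger_gap: 0.065
```

Request:
jog_arm(increments="0 0 0 0; 0 0 0 0; 0 0 0 0; 0 0 0 0; 0 0 0 0; 0 0 0 0", grip=3, grip_force=40)

```text
clock: 15.82
tool_pos: [0.5901, -0.3003, 0.0173]
orientation: [-0.491, 0.493, 0.509, -0.508]
ft_force: [-0.7, 1.5, 5.6]
finger_gap: 0.0364
```

Request:
jog_arm(increments="0 -6 0 0; 0 -12 0 0; 0 -14 0 0; 0 -14 0 0")

```text
clock: 16.32
tool_pos: [0.5902, -0.3004, 0.1583]
orientation: [-0.49, 0.493, 0.509, -0.507]
ft_force: [-0.5, -0.0, -1.4]
finger_gap: 0.0364
```

```bash
python3 -c "
from h import *
p=camera_params('wrist');im=camera('wrist');save('w11',im)
go(.5225,-.0490,.155,1.8)"
```

```text
t 16.38 pos [ 0.5892 -0.3001  0.1562] jawyaw -178.2 tilt [-0.    -1.    -0.002] j6 0.21 gap 0.0363 F [ 0.3  0.6 -1.9]
MOVE [25.31  0.11  5.87] turn 0.0
```

View pics/w11.png

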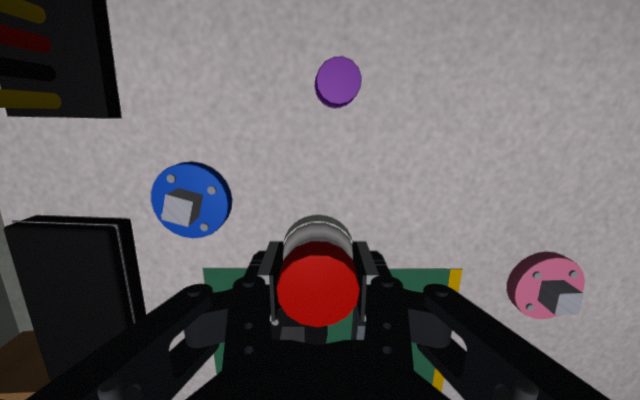

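The jar is held upright, cap at (318,285). I'm moving it over its place.

Request:
jog_arm(increments="25.3 0 5.9 0; 25.3 0 5.9 0; 25.3 0 5.9 0; 25.3 0 5.9 0; 25.3 0 5.9 0; 25.3 0 5.9 0; 25.3 0 5.9 0; 25.3 0 5.9 0")

```text
clock: 17.38
tool_pos: [0.5221, -0.0504, 0.1548]
orientation: [0.492, -0.492, -0.507, 0.508]
ft_force: [0.4, -0.6, -1.1]
finger_gap: 0.0363
```

```bash
python3 -c "
from h import *
p=camera_params('wrist');im=camera('wrist');save('w12',im);s,R=tool()
h=cv2.cvtColor(im,cv2.COLOR_RGB2HSV)
for c in blobs(cv2.inRange(h,(0,150,60),(5,255,255))|cv2.inRange(h,(174,150,60),(180,255,255)),100)[:1]:
  x,y,w,k=cv2.boundingRect(c);q=onplane(p,[(x+w/2,y+k/2)],s['tool_pos'][2]+.033)[0];print(x,y,w,k,q,(q-s['tool_pos'])@R)
go(.5225,-.0490,.019,1.8)"
```

```text
276 242 84 86 [ 0.52167043 -0.05200109  0.18790451] [-0.00171481 -0.03299939  0.00047064]
t 17.43 pos [ 0.5221 -0.0503  0.1549] jawyaw -178.3 tilt [-0.    -1.     0.001] j6 -0.25 gap 0.0358 F [-0.4  0.3 -1.5]
MOVE [ 0.13 13.59 -0.06] turn -0.1
```

View pics/w12.png

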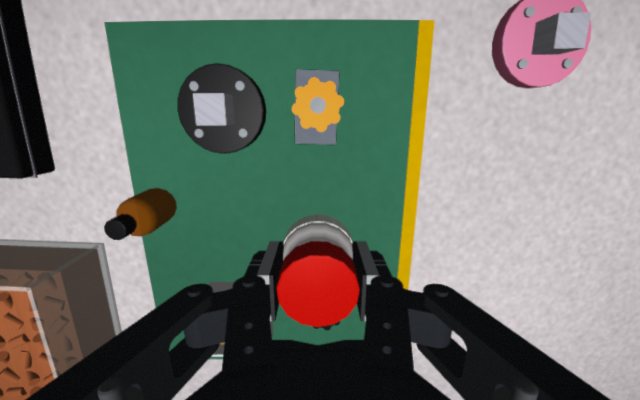

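Request:
jog_arm(increments="0.3 6 0 0; 0.3 11 0 0; 0.3 13 0 0; 0.3 13.6 0 0; 0.3 13.6 0 0; 0.3 13.7 0 0; 0.3 13.7 0 0")

```text
clock: 18.3
tool_pos: [0.5225, -0.0461, 0.0192]
orientation: [-0.492, 0.492, 0.509, -0.507]
ft_force: [-0.1, 0.6, -0.0]
finger_gap: 0.0357
```

Request:
jog_arm(increments="0 0 0 0; 0 0 0 0; 0 0 0 0; 0 0 0 0", grip=5.2)

```text
clock: 18.8
tool_pos: [0.522, -0.0462, 0.0184]
orientation: [-0.492, 0.492, 0.508, -0.508]
ft_force: [-0.1, 0.6, -0.1]
finger_gap: 0.0521
```

Request:
jog_arm(increments="0 -4 0 0; 0 -8 0 0; 0 -14 0 0; 0 -14 0 0; 0 -14 0 0")

```text
clock: 19.42
tool_pos: [0.5216, -0.0461, 0.1583]
orientation: [-0.492, 0.492, 0.508, -0.508]
ft_force: [-1.8, 0.1, -0.8]
finger_gap: 0.0521
```

```bash
python3 -c "
from h import *
p=camera_params('wrist');im=camera('wrist');save('w13',im)
go(.3992,.3135,.16,180-5)"
```

```text
t 19.48 pos [ 0.5212 -0.0463  0.1576] jawyaw -178.2 tilt [ 0.    -1.     0.001] j6 -0.25 gap 0.0521 F [ 0.7 -0.7 -0.3]
MOVE [36.35 -0.23 11.04] turn 6.8
```

View pics/w13.png

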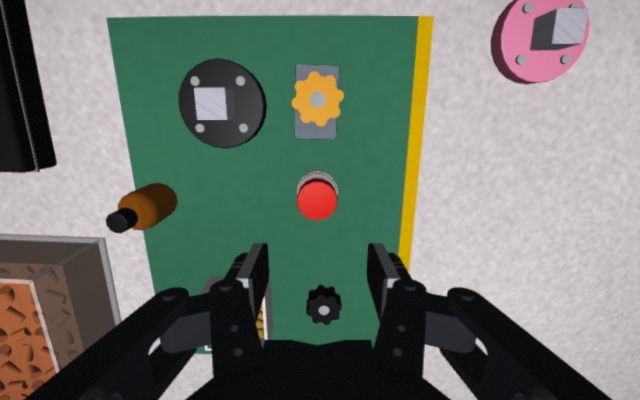

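The jar stands at (318,195), in line with the clamp, and the spare knob at (324,304) is untouched. Next is the switch box.

Request:
jog_arm(increments="36.3 0 11 6.8; 36.3 0 11 6.8; 36.3 0 11 6.8; 36.3 0 11 6.8; 36.3 0 11 6.8; 36.3 0 11 6.8; 36.3 0 11 6.8; 36.3 0 11 6.8; 36.3 0 11 6.8; 36.3 0 11 6.8", grip=6.5)

```text
clock: 20.72
tool_pos: [0.4007, 0.3119, 0.1582]
orientation: [-0.522, 0.522, 0.477, -0.478]
ft_force: [0.6, -0.5, -0.0]
finger_gap: 0.0649
```

```bash
python3 -c "
from h import *
p=camera_params('wrist');im=camera('wrist');save('w14',im)
go(.3992,.3135,.011,180-5)"
```

```text
t 20.77 pos [0.4007 0.312  0.1583] jawyaw 175.0 tilt [-0. -1.  0.] j6 -1.14 gap 0.0649 F [-0.3 -0.3 -0.6]
MOVE [ 0.14 14.73  0.16] turn -0.0
```

View pics/w14.png

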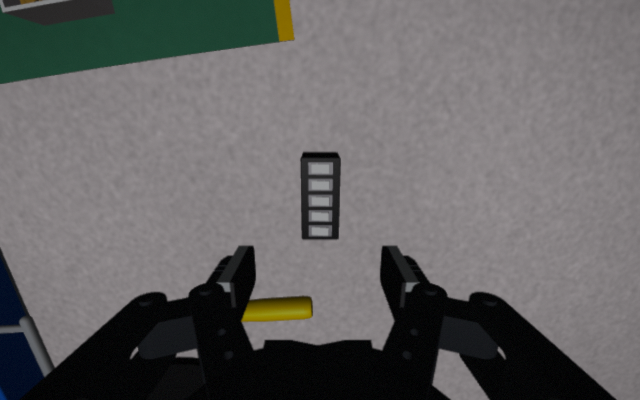

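```bash
python3 -c "
from h import *
p=camera_params('wrist');s,R=tool()
w=onplane(p,[(303,158),(340,158),(338,239),(303,239)],.04);print(w.round(4),w.mean(0),(w.mean(0)-s['tool_pos'])@R)
print(onplane(p,[(312,308)],.015))
"
```

```text
[[0.4102 0.276  0.04  ]
 [0.3772 0.2789 0.04  ]
 [0.3844 0.3571 0.04  ]
 [0.4183 0.3541 0.04  ]] [0.39752728 0.3165165  0.04      ] [0.00420924 0.11830022 0.00351564]
[[0.41919644 0.45153833 0.015     ]]
```

The box (320,198) is aligned with the jaws, and the screwdriver handle is 13 cm away.

Request:
jog_arm(increments="0.3 6 0.2 0; 0.3 11 0.2 0; 0.3 14 0.2 0; 0.3 14.7 0.2 0; 0.3 14.7 0.2 0; 0.3 14.7 0.2 0")

```text
clock: 21.52
tool_pos: [0.3992, 0.317, 0.0127]
orientation: [0.521, -0.521, -0.479, 0.477]
ft_force: [-0.2, 0.9, 0.0]
finger_gap: 0.0649
```

Request:
jog_arm(increments="0 0 0 0; 0 0 0 0; 0 0 0 0; 0 0 0 0; 0 0 0 0; 0 0 0 0", grip=3, grip_force=50)

```text
clock: 22.28
tool_pos: [0.3989, 0.3168, 0.0124]
orientation: [0.521, -0.521, -0.479, 0.477]
ft_force: [-1.6, -0.8, 6.5]
finger_gap: 0.0354
```

Request:
jog_arm(increments="0 -6 0 0; 0 -12 0 0; 0 -17 0 0; 0 -17 0 0; 0 -17 0 0")

```text
clock: 22.9
tool_pos: [0.3981, 0.3159, 0.1811]
orientation: [0.521, -0.521, -0.478, 0.478]
ft_force: [-0.5, 0.2, -2.5]
finger_gap: 0.0352
```

```bash
python3 -c "
from h import *
p=camera_params('wrist');im=camera('wrist');save('w15',im)
go(.6075,-.0141,.18,1.8)"
```

```text
t 22.95 pos [0.3979 0.3156 0.1804] jawyaw 175.0 tilt [-0.001 -1.     0.001] j6 -1.14 gap 0.0349 F [ 0.2  0.2 -1.5]
MOVE [-31.03   0.05 -23.73] turn -6.8
```

View pics/w15.png

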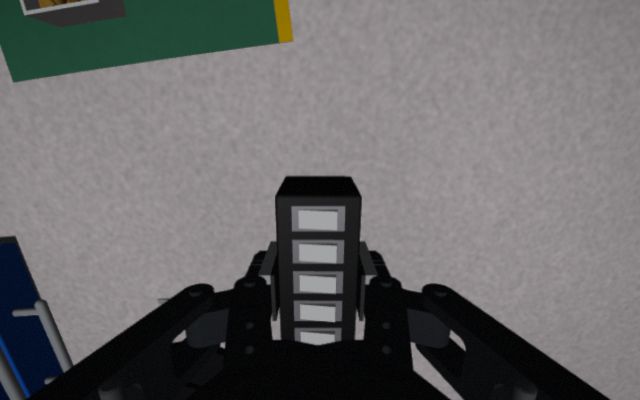

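The box is held level, middle switch at (318,284). I'm moving it over its place and computing its offset in the hand.

Request:
jog_arm(increments="-31 0 -23.7 -6.8; -31 0 -23.7 -6.8; -31 0 -23.7 -6.8; -31 0 -23.7 -6.8; -31 0 -23.7 -6.8; -31 0 -23.7 -6.8; -31 0 -23.7 -6.8; -31 0 -23.7 -6.8; -31 0 -23.7 -6.8; -31 0 -23.7 -6.8; -31 0 -23.7 -6.8")

```text
clock: 24.32
tool_pos: [0.6077, -0.0121, 0.1816]
orientation: [-0.491, 0.492, 0.509, -0.508]
ft_force: [-0.4, 0.6, -1.5]
finger_gap: 0.0349
```

```bash
python3 -c "
from h import *
p=camera_params('wrist');im=camera('wrist');save('w16',im);s,R=tool()
for q,z in (((318,284),.030),((318,196),.0276)): 
  w=onplane(p,[q],s['tool_pos'][2]+z)[0]; print((w-s['tool_pos'])@R)
go(.6075,-.0141,.014,1.8)"
```

```text
[-3.66055419e-05 -3.00002708e-02  5.27063360e-04]
[-0.0397567  -0.02760658  0.00054278]
t 24.38 pos [ 0.6077 -0.0122  0.1816] jawyaw -178.1 tilt [ 0. -1. -0.] j6 -0.27 gap 0.0353 F [ 0.3 -0.1 -0.5]
MOVE [-0.19 16.76  0.04] turn 0.1
```

View pics/w16.png

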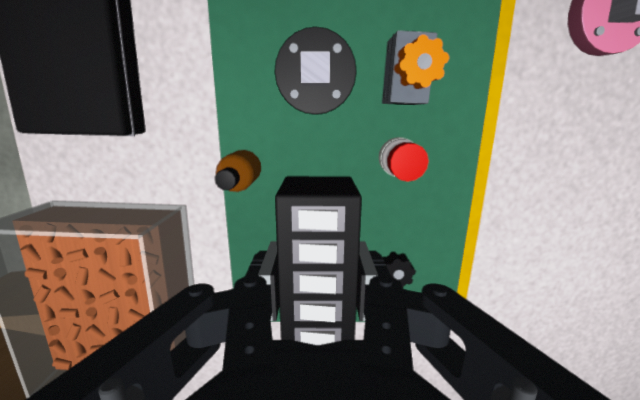

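Request:
jog_arm(increments="-0.2 5 0 0; -0.2 9 0 0; -0.2 12 0 0; -0.2 12 0 0; -0.2 12 0 0")

```text
clock: 25.0
tool_pos: [0.6089, -0.0147, 0.0627]
orientation: [-0.491, 0.492, 0.509, -0.508]
ft_force: [0.8, -0.0, -1.4]
finger_gap: 0.0349
```

```bash
python3 -c "
from h import *
save('w17',camera('wrist')); im=camera('scene'); save('s17',im,(160,120,460,300),2.5)
go(.6075,-.0141,.0138,1.8)"
```

```text
t 25.1 pos [ 0.6091 -0.0147  0.0631] jawyaw -178.1 tilt [ 0.    -1.    -0.003] j6 -0.26 gap 0.0352 F [ 0.5  0.4 -0.1]
MOVE [0.06 4.93 0.17] turn 0.1
```

View pics/s17.png

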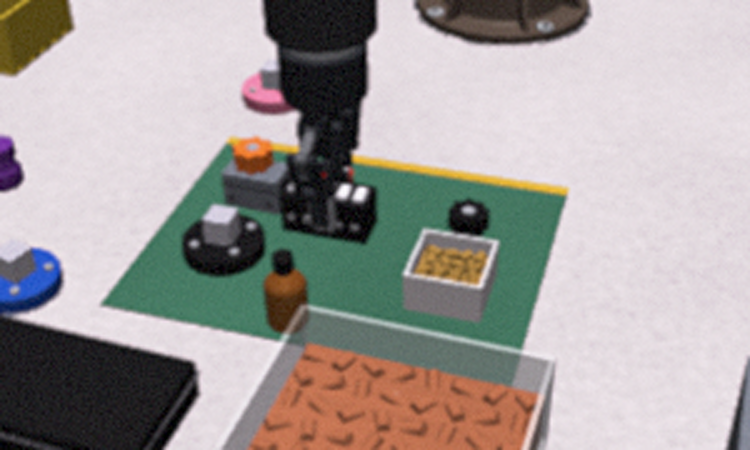

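View pics/w17.png

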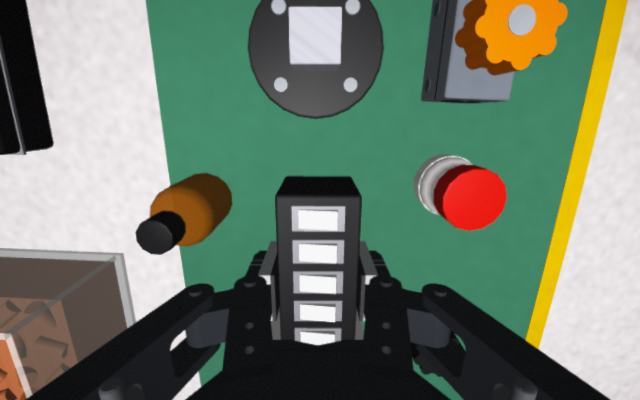

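The box hangs between the foot and bin, clear of the bottle (190,210) and jar (470,195). I'm lowering the rest and releasing.

Request:
jog_arm(increments="0 2 0.1 0; 0 4 0.1 0; 0 4.7 0.1 0; 0 4.9 0.1 0; 0 4.9 0.1 0; 0 4.9 0.1 0")

```text
clock: 25.85
tool_pos: [0.6074, -0.015, 0.0131]
orientation: [-0.492, 0.492, 0.508, -0.508]
ft_force: [0.1, 0.2, -1.3]
finger_gap: 0.035
```

Request:
jog_arm(increments="0 0 0 0; 0 0 0 0; 0 0 0 0; 0 0 0 0", grip=4.8)

```text
clock: 26.35
tool_pos: [0.607, -0.0151, 0.0123]
orientation: [-0.492, 0.492, 0.508, -0.508]
ft_force: [0.4, -0.3, -0.9]
finger_gap: 0.0479
```

Request:
jog_arm(increments="0 -4 0 0; 0 -8 0 0; 0 -14 0 0; 0 -16 0 0; 0 -16 0 0; 0 -16 0 0")

```text
clock: 27.1
tool_pos: [0.6063, -0.0151, 0.1714]
orientation: [0.492, -0.492, -0.508, 0.508]
ft_force: [0.2, 0.4, -0.7]
finger_gap: 0.0478
```

```bash
python3 -c "
from h import *
save('w18',camera('wrist'))
go(.45,.30,.25,1.8)"
```

```text
t 27.15 pos [ 0.6062 -0.0152  0.171 ] jawyaw -178.2 tilt [-0.    -1.     0.002] j6 -0.26 gap 0.0477 F [ 0.5  0.4 -0.2]
MOVE [32.01 -7.88 14.61] turn 0.0
```

View pics/w18.png

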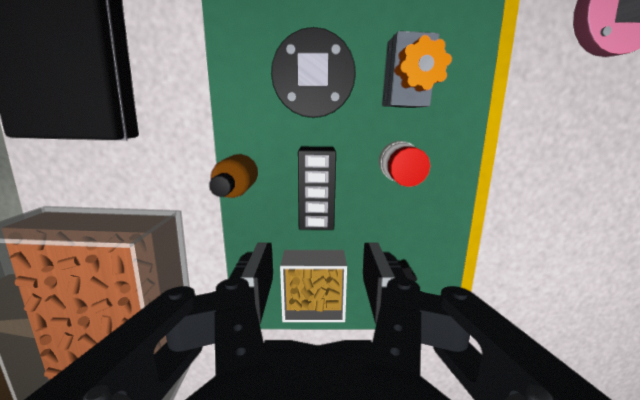

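The box stands between the foot and bin at (317,190). I'm backing the arm off so the top camera can check everything.

Request:
jog_arm(increments="0 -7 0 0; 0 -7 0 0; -54 -7 24 0; -54 -7 24 0; -54 -7 24 0; -54 -7 24 0; -54 -7 24 0; -54 -7 24 0; -54 -7 24 0; -54 -7 24 0; -54 -7 24 0; -54 -7 24 0")

```text
clock: 28.65
tool_pos: [0.3824, -0.5649, 0.2399]
orientation: [0.494, -0.491, -0.507, 0.507]
ft_force: [0.0, 1.8, 0.4]
finger_gap: 0.0478
```

```bash
python3 -c "
from h import *
im=camera('top'); save('tf',im); save('tfz',im,(250,125,430,260),4.4); save('sf',camera('scene'),(160,120,460,300),2.5)
go(.45,.30,.25,1.8)"
```

```text
t 28.75 pos [ 0.3824 -0.5648  0.2395] jawyaw -178.4 tilt [ 0.002 -1.     0.003] j6 0.72 gap 0.048 F [0.8 1.  0.4]
MOVE [86.25 -0.88 -9.24] turn -0.2
```

View pics/tfz.png

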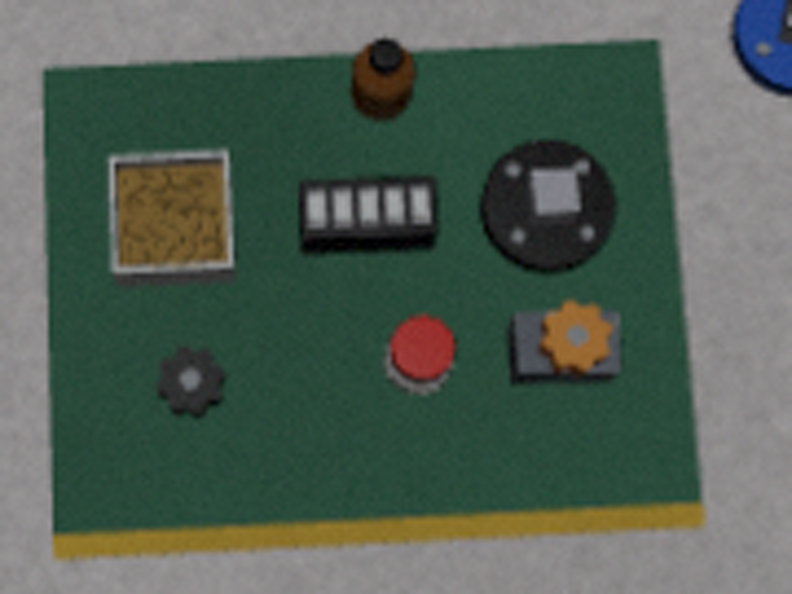

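View pics/sf.png

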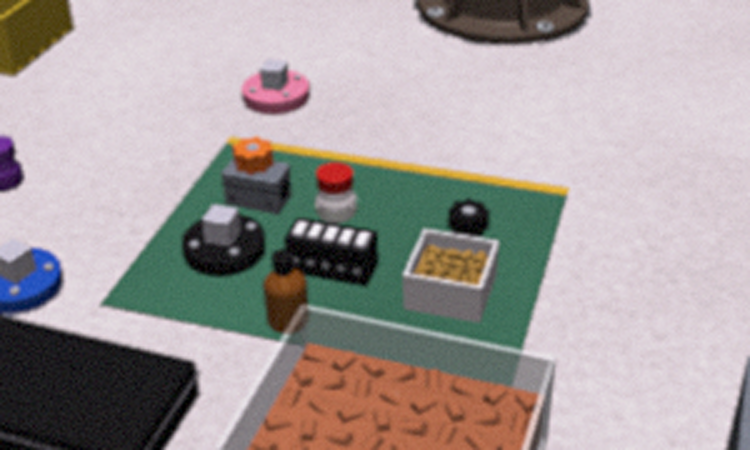

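Everything stands on the mat in the zoomed top view: box at (368,212), jar (423,348), clamp about (566,343), knob hub (578,336). The scene view agrees. Parallax matters here, so I'm computing positions.

Run:
```python
from h import *
p=camera_params("top")
Z=lambda a:[((x+.5)/4.4-.5+250,(y+.5)/4.4-.5+125) for x,y in a]
f=lambda a,z:onplane(p,Z(a),z)[:,:2].mean(0)
foot=f([(529,171),(576,166),(581,212),(534,217)],.046); bn=f([(109,157),(228,150),(234,267),(113,273)],.041)
th=0.031; E=np.array([[np.cos(th),np.sin(th)],[-np.sin(th),np.cos(th)]])
kn=f([(578,336)],.065); jar=f([(423,348)],.051)
cl=f([(514,312),(618,308),(621,370),(515,375)],.041)
box=f([(302,183),(436,178),(437,233),(303,240)],.041)
for n,v in(("bin-foot",bn-foot),("clamp-foot",cl-foot),("knob-clamp",kn-cl),("box-foot",box-foot),("box-bin",box-bn),("jar-clamp",jar-cl)): print(n,(E@v*1000).round(1))
for c in([(514,312),(618,308)],[(302,183),(436,178)]):
    w=onplane(p,Z(c),.041); d=w[0]-w[1]; print("yaw",np.arctan2(-d[0],d[1])-th, np.linalg.norm(d))
print("spare",f([(190,378)],.025), "was .5114 .0882; oil",f([(387,53)],.076))
p=camera_params("scene")
S=lambda a:[((x+.5)/2.5-.5+160,(y+.5)/2.5-.5+120) for x,y in a]
g=lambda a,z:onplane(p,S(a),z)[:,:2].mean(0)
k=g([(253,147)],.065); c=g([(229,164),(291,177),(284,197),(223,182)],.041)
print("scene knob-clamp",(E@(k-c)*1000).round(1))
```

```text
bin-foot [  0.4 222.8]
clamp-foot [-87.4  -0.8]
knob-clamp [-1.8 -2.6]
box-foot [ -3.6 107.6]
box-bin [  -4.  -115.2]
jar-clamp [-1.7 83.4]
yaw -0.010157426340375607 0.05991158514319889
yaw -0.010674848821590893 0.07812016492925788
spare [0.51145761 0.0882991 ] was .5114 .0882; oil [ 0.68894194 -0.028308  ]
scene knob-clamp [-20.6 -10. ]
```

The top camera puts everything well within tolerance. The scene-camera corners were a rough guess on a half-hidden face, so I'm checking that disagreement by projecting the expected points.

Run:
```python
from h import *
p=camera_params("scene"); c=np.array([.5247,-.1287]); ex=np.array([.9995,.031]); ey=np.array([-.031,.9995])
im=cv2.imread("pics/sf.png")
pts=[np.r_[c+a*.018*ex+b*.03*ey,.041] for a,b in((1,1),(1,-1),(-1,-1),(-1,1))]
q=((proj(p,pts)-[160,120]+.5)*2.5-.5); print(q.round(0))
ring=[np.r_[c+.02*np.array([np.cos(t),np.sin(t)]),.065] for t in np.linspace(0,6.28,24)]
r=((proj(p,ring)-[160,120]+.5)*2.5-.5)
cv2.polylines(im,[q.astype(np.int32)],1,(0,255,255),1); cv2.polylines(im,[r.astype(np.int32)],1,(255,255,0),1)
cv2.imwrite("pics/sfz.png",cv2.resize(im[100:260,180:420],None,fx=3,fy=3))
```

```text
[[277. 179.]
 [221. 171.]
 [235. 152.]
 [290. 160.]]
```

View pics/sfz.png

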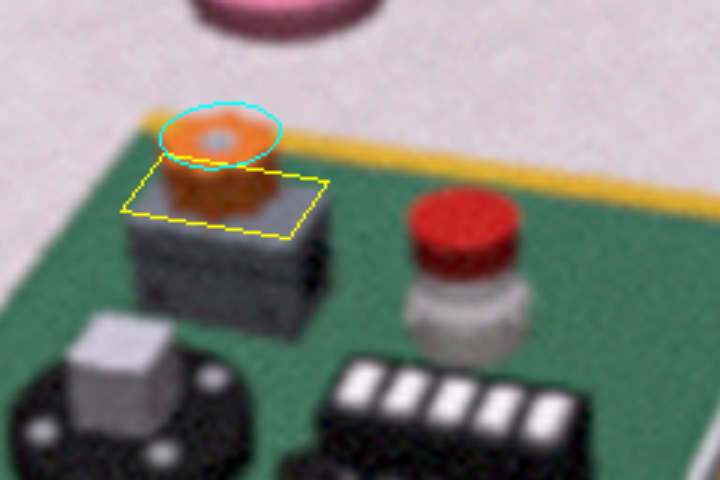

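The overlay settles it: the expected clamp outline and knob ring match the picture to about 1 px (3 mm). The bad scene number came from misread corners. I'm handing in.

```bash
python3 -c "
from plant import ticket,status
print(status.get_state()['clock'],ticket.close_job())"
```

```text
the job is handed in; nothing more can be done
28.75 None
```

All four parts are set out on the mat and the job was handed in at 28.75 s. The hand-in gives no verdict, so these results are from my own camera checks.

Last top-camera measurements, in the mat's axes:

| Check | Measured | Required |
|---|---|---|
| Clamp in front of foot | 87.4 mm, 0.8 mm off sideways | 88 ± 15 mm, ± 15 mm |
| Knob on clamp | about 3 mm off centre | within 12 mm |
| Box from foot / bin | 108 mm / 115 mm | at least 88 / 83 mm |
| Box off the foot–bin line | about 4 mm towards the front | ± 15 mm |
| Jar beside clamp | 83 mm, 1.7 mm off line | 80 ± 15 mm, ± 15 mm |
| Clamp and box turn | about 0.01 rad | below 0.2 rad |

- **Left alone:** the spare knob measured where it started and the bottle within about 2 mm of its start. I did not measure the screwdriver again; no move came within about 10 cm of it.
- **Robot:** the gripper finished clear of everything, at 0.24 m height.
- **Disagreement:** a rough scene-camera figure put the knob about 23 mm off the clamp's centre. I had misread the clamp's corners; projecting the expected shapes into that picture matched to about 1 pixel (3 mm).

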